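# Pack the sample transport box: divider, then the low tub on top

## Task

The bottom layer of the open transport box is already packed with two tip boxes. Lay the divider plate flat on top of them inside the box with its grip rib up, then set the low lidded tub (not the tall round one) upright on the divider, on either side of the rib; put both down, do not drop them.

Things in the scene. Friction and masses are not known exactly. Their poses are not given: they have to be found in the camera images.
- carrier: Open-topped grey transport box, fixed, 240 x 165 mm outside, 78 mm high, walls and floor 5 mm. Origin: centre of its underside, on the bench; x along its long side, z up. In it stand two blue tip boxes, each 85 x 110 mm, 45 mm high, side by side along x; their flat tops, 50 mm above the bench, carry the divider.
- divider_grip (a point): White divider plate, 190 (x) x 110 (y) x 5 mm, about 150 g, flat on the bench, with an upright rib across its middle to grip from above: 12 mm thick (x), 70 mm long (y), top 41 mm above the plate's underside. Point: middle of the rib, 25 mm above the underside; z up. It lies in the box long side along long side, 20 mm to spare all round.
- tub_center (a point): Low white tub, grey lid rim, 60 (x) x 50 (y) mm, 52 mm high, about 120 g. Point: its centre, 26 mm above its underside; z up. Grip from above across the 50 mm. On the divider its underside is 55 mm above the bench. A tall round tub of like make (52 mm wide, 105 mm high) and an amber bottle (60 mm wide, 130 mm high) stand near, not wanted; the three swap places.
Things that resemble listed ones, but are neither listed nor needed, are in the scene too. What is shaped like the part that bears tub_center but purple is not meant. Leave any black look-alike of the part that bears divider_grip alone.

How it is judged:
On the way:
1. the divider lies flat on the bottom layer inside the box, rib up, still (horizontal distance between divider_grip and carrier below 0.032 m and z of divider_grip in the frame of carrier between 0.069 and 0.081 m and angle between divider_grip's own z axis and vertical below 0.12 rad and linear speed of divider below 0.03 m/s), for 0.2 s.
At the end, for the whole second after the job is handed in: The divider lies flat (within 7 deg), rib up, on the tip boxes inside the box, its point within 32 mm of the box centre in plan and 69 to 81 mm above the bench; the tub stands upright (within 8.5 deg) on it inside the box, its centre 74 to 89 mm up; both at rest (horizontal distance between divider_grip and carrier below 0.032 m and z of divider_grip in the frame of carrier between 0.069 and 0.081 m and angle between divider_grip's own z axis and vertical below 0.12 rad and x of tub_center in the frame of carrier between -0.095 and 0.095 m and y of tub_center in the frame of carrier between -0.06 and 0.06 m and z of tub_center in the frame of carrier between 0.074 and 0.089 m and angle between tub_center's own z axis and vertical below 0.15 rad and linear speed of each of tub, divider below 0.02 m/s); the robot touches nothing.
It fails at once if the divider is let go over the box more than 30 mm above its place (horizontal distance between divider_grip and carrier below 0.1 m and z of divider_grip in the frame of carrier above 0.105 m and contact force between the fingers and divider below 0.05 N).
It fails at once if the tub is let go over the box more than 30 mm above its place (horizontal distance between tub_center and carrier below 0.1 m and z of tub_center in the frame of carrier above 0.111 m and contact force between the fingers and tub below 0.05 N).
It also fails if it takes over 58 s, if anything falls off the work surface, if the arm or the gripper's body presses on something with over 40 N, if the wrist force passes 120 N, or if a joint passes its speed limit or range.

## Robot

A 6-joint arm with a two-finger parallel gripper is mounted at the origin on the work surface. World frame = base frame: x ahead of the robot, y to its left, z up, the work surface at z = 0. Lengths are in m, angles in rad, forces in N, time in s.
With the tool pointing down it reaches from about 0.35 to 0.775 m from the base axis. Payload 5.5 kg.
Tool frame: the origin (TCP) lies on the centre line of the jaws, within the pads' length; the fingertips stand 17 mm ahead of it and the grasp point (between the pads) lies 2 mm behind it; z points along the fingers, y is the direction in which the jaws open and shut (so a half turn about z gives the same grasp; the last joint's range is limited). The gripper opens to 85 mm and grips with 20 to 120 N. Pads are 22 mm wide; open, the fingers measure 114 mm over their backs; the gripper's body (76 mm by 85 mm) begins 54 mm behind the grasp point. The pads swing forward as they close: fully open they stand 13 mm farther back than shut.
Start: joints at [-1.251, 0.313, 0.046, 1.304, 0, 1.431], TCP at [0.255, -0.515, 0.248] pointing down, gripper open.
Joint ranges: [-2.76, 2.76], [-0.86, 1.69], [-1.03, 1.26], [-2.2, 2.34], [-1.47, 1.5], [-3.14, 3.14]. Speed limits (rad/s): [2.57, 2.57, 3.14, 3.14, 3.14, 3.14].

## Interface

Orientations are given as a unit quaternion [w, x, y, z].
In Python, from workcell import env gives the robot as it stands.
- The arm moves only by the tool servo_tool, never from a script. Its argument "increments" is a list of rows, each an object of numbers: "claw": the closure, from 0 (fully open) to 1 (shut); "x", "y", "z": the shift along the world's x, y, z in units of 25 mm (1.0 is 25 mm); "ax", "ay", "az": the turn, a rotation vector about the world's x, y, z in units of 8 degrees (1.0 is 8 degrees). A call has 1 to 5 rows; each row shifts and turns the commanded pose from where the row before left it; what a row does not reach is not made up. A row lasts 1/10 s, in which the tool goes at most 50 mm and 8.59 degrees, less where a joint would pass 70% of its speed; a pose out of reach is approached as far as the arm can. A call is refused whole if a number of a shift passes 1 or a number of a turn 1, either way. A call with a gripper value outside its range is refused whole. The fingers move at their own pace and stop on an object; "newtons" is the grip in N (left out, the last holds). Time passes only in rows, so rows that do not move let the fingers close. It gives the time, the measured TCP pose, the force and the opening at its end, in the units of the state.
- env.get_state(): the state, without advancing time (a new reading comes with each control period).
- env.read_camera(name): name is "scene" or "top"; returns the picture (384x512x3 uint8, red, green, blue); there is no depth.
- env.calibration(name): a dict with "K" (3x3 intrinsics, pixels), "world_to_cam" (4x4, takes a point from world to camera coordinates). Camera axes: x right, y down, z forward; pixel columns grow to the right and rows downward; lengths in m; the calibration is good to about 2 mm. A picture is of the moment at which its call begins. calibration takes no time and is no camera call.
- env.hand_in(): hands the job in, once; it reports no verdict.
The state is a dict: "clock": time; "joint_pos": joint angles; "qvel": joint speeds; "tau": joint torques, N m; "tcp_pos": TCP position; "orientation": TCP orientation; "wrist_force": force on the tool from outside, world axes, zero at the start; "ft_torque": the same for the moment, N m; "finger_gap": finger opening in m.
Only numpy, scipy, OpenCV 4.12 (cv2) and the standard library are available. Lean on these libraries where they do the work, as an engineer would, in place of code of your own. Each camera call takes 0.05 s, during which the arm holds its last target.

## Working session

There is one attempt and no reset: what is moved stays moved. The work goes in short steps, Python scripts to look and compute and a tool call to move; the robot and the scene stay as the last step left them, time stands still between calls to the robot, and variables do not carry over. Pictures are saved under pics/ and viewed, and the job is handed in when it is done.

Besides the shell and the picture viewer there is one more tool, called after "Call:" by a JSON object that holds its "fn" and its "kwargs". servo_tool: Moves the arm, as the interface text tells. Its arguments: {"type":"object","properties":{"increments":{"type":"array"},"newtons":{"type":"number"}},"required":["increments"]}

```bash
mkdir -p pics; ls; cat > h.py <<'E'
import numpy as np,cv2
from workcell import env
def ray(cal,u,v,z):
    K=np.array(cal["K"]);T=np.array(cal["world_to_cam"]);R=T[:3,:3];t=T[:3,3]
    c=-R.T@t;d=R.T@np.linalg.inv(K)@np.array([u,v,1.]);s=(z-c[2])/d[2];return c+s*d
def proj(cal,p):
    K=np.array(cal["K"]);T=np.array(cal["world_to_cam"]);q=K@(T[:3,:3]@np.array(p,float)+T[:3,3]);return q[:2]/q[2]
E
python3 - <<'E'
from h import *
for n in("scene","top"):
    im=env.read_camera(n);cv2.imwrite(f"pics/{n}0.png",im[:,:,::-1])
    c=env.calibration(n);T=np.array(c["world_to_cam"]);print(n,-T[:3,:3].T@T[:3,3],T[:3,:3].round(2).tolist(),c["K"])
print(env.get_state())
E
```

```text
pics
scene [1.51268405 0.61978229 1.28346292] [[-0.53, 0.85, -0.02], [0.61, 0.37, -0.7], [-0.58, -0.38, -0.72]] [[483.94650596   0.         245.82400839]
 [  0.         483.94650596 186.34519671]
 [  0.           0.           1.        ]]
top [ 0.41493849 -0.04004537  1.63532205] [[0.0, -1.0, -0.01], [-1.0, -0.0, -0.07], [0.07, 0.01, -1.0]] [[423.41885612   0.         255.8450523 ]
 [  0.         423.41885612 190.26896581]
 [  0.           0.           1.        ]]
{'clock': 0.1, 'joint_pos': array([-1.25059918e+00,  3.13917967e-01,  4.51135068e-02,  1.30357358e+00,
       -3.68786620e-06,  1.43120148e+00]), 'qvel': array([ 0.0001023 , -0.00406269,  0.00224342,  0.00188443, -0.00094561,
        0.00137205]), 'tau': array([ 1.65465568e-03, -4.81721878e+01,  2.99246192e+01,  1.26513006e-02,
       -1.44979285e-04, -4.98784587e-06]), 'tcp_pos': array([ 0.25502678, -0.51489682,  0.24751073]), 'orientation': array([-7.87466706e-04,  9.73689795e-01,  2.27876188e-01, -7.31545403e-05]), 'wrist_force': array([-0.71697005,  0.42506808,  0.63484261]), 'ft_torque': array([0.01516102, 0.00187561, 0.03503497]), 'finger_gap': 0.08567717897171731}
```

View pics/scene0.png

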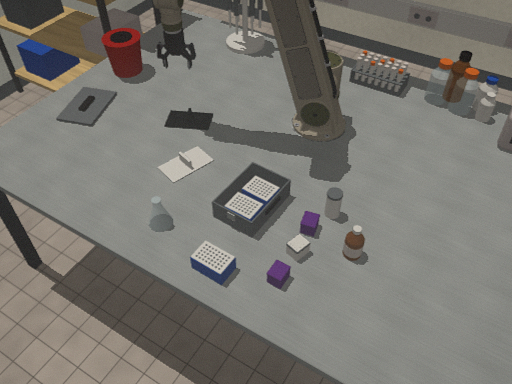

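View pics/top0.png

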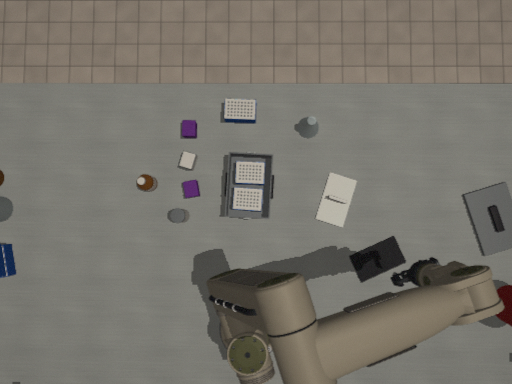

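The top view shows the box at about (249,186), the white divider at (337,200), and the black look-alike at (378,258). The white tub is at (187,160) between two purple ones, at (190,128) and (191,188). The round tub is at (178,215) and the bottle at (145,183). I'll zoom in on these and measure.

```bash
python3 - <<'E'
from h import *
a=cv2.imread("pics/top0.png");b=cv2.imread("pics/scene0.png")
A=cv2.resize(a[90:240,130:370],None,fx=3.2,fy=3.2,interpolation=cv2.INTER_CUBIC);cv2.imwrite("pics/tz.png",A)
B=cv2.resize(b[130:290,150:380],None,fx=3.4,fy=3.4,interpolation=cv2.INTER_CUBIC);cv2.imwrite("pics/sz.png",B)
# white components
ct=env.calibration("top");cs=env.calibration("scene")
for nm,im,cal in(("top",a,ct),("scene",b,cs)):
    hsv=cv2.cvtColor(im,cv2.COLOR_BGR2HSV)
    m=((hsv[...,2]>165)&(hsv[...,1]<70)).astype(np.uint8)
    m=m.copy()
    n,l,s,c=cv2.connectedComponentsWithStats(m)
    for i in range(1,n):
        if s[i,4]<60: continue
        x,y=c[i]
        if y<85: continue
        pts=np.argwhere(l==i)[:,::-1].astype(np.float32)
        r=cv2.minAreaRect(pts)
        print(nm,c[i].round(1),s[i,4],np.round(r[0],1),np.round(r[1],1),round(r[2],1))
        for z in(.005,.052):
            q=np.array([ray(cal,*p,z)[:2] for p in cv2.boxPoints(r)])
            print("  z",z,q.mean(0).round(4),"corners",q.round(4).tolist())
E
```

```text
top [239.9 108.3] 311 [239.6 108.3] [29.2 18.7] 2.6
  z 0.005 [0.848  0.0413] corners [[0.8135, 0.0996], [0.8876, 0.097], [0.8825, -0.0172], [0.8084, -0.0142]]
  z 0.052 [0.8355 0.039 ] corners [[0.802, 0.0956], [0.874, 0.0931], [0.869, -0.0179], [0.7971, -0.015]]
top [187.2 159.4] 160 [187.2 159.6] [11.4 14.1] 14.0
  z 0.005 [0.6455 0.2435] corners [[0.6241, 0.2713], [0.6776, 0.2589], [0.6668, 0.2157], [0.6134, 0.2282]]
  z 0.052 [0.6388 0.2354] corners [[0.6181, 0.2624], [0.67, 0.2503], [0.6596, 0.2083], [0.6077, 0.2205]]
top [249.6 172. ] 382 [249.7 172. ] [26.6 20.7] 3.2
  z 0.005 [0.5978 0.0007] corners [[0.5603, 0.0541], [0.6408, 0.0503], [0.6353, -0.0529], [0.5549, -0.0487]]
  z 0.052 [ 5.926e-01 -5.000e-04] corners [[0.5561, 0.0514], [0.6343, 0.0476], [0.629, -0.0525], [0.5509, -0.0484]]
top [336.1 199.4] 1289 [335.8 199.3] [28.3 48.5] 17.4
  z 0.005 [ 0.4934 -0.3313] corners [[0.4201, -0.2512], [0.5988, -0.308], [0.5665, -0.4117], [0.3883, -0.3542]]
  z 0.052 [ 0.4912 -0.3229] corners [[0.42, -0.2451], [0.5935, -0.3003], [0.5621, -0.4009], [0.3891, -0.3452]]
top [247.5 198.7
[... 912 characters left out ...]
.5131, -0.0939], [0.5193, 0.0344], [0.6011, 0.0497]]
  z 0.052 [0.5929 0.0026] corners [[0.6312, -0.0485], [0.5499, -0.0677], [0.5558, 0.0559], [0.6346, 0.0706]]
scene [297.8 242.4] 205 [297.8 242.3] [14.1 16.3] 45.0
  z 0.005 [0.6052 0.2226] corners [[0.6268, 0.194], [0.5642, 0.2036], [0.5843, 0.2515], [0.6454, 0.2412]]
  z 0.052 [0.6385 0.2372] corners [[0.6593, 0.2097], [0.599, 0.2189], [0.6184, 0.265], [0.6773, 0.2551]]
scene [212.3 256.4] 573 [212.2 256.2] [37.8 22. ] 30.3
  z 0.005 [0.7989 0.0126] corners [[0.8366, -0.0466], [0.7546, -0.0617], [0.7626, 0.0742], [0.8416, 0.0844]]
  z 0.052 [0.8251 0.0349] corners [[0.8615, -0.0221], [0.7825, -0.0366], [0.7902, 0.0943], [0.8662, 0.1041]]
```

```bash
sleep 1
```

```text
(no output)
```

View pics/tz.png

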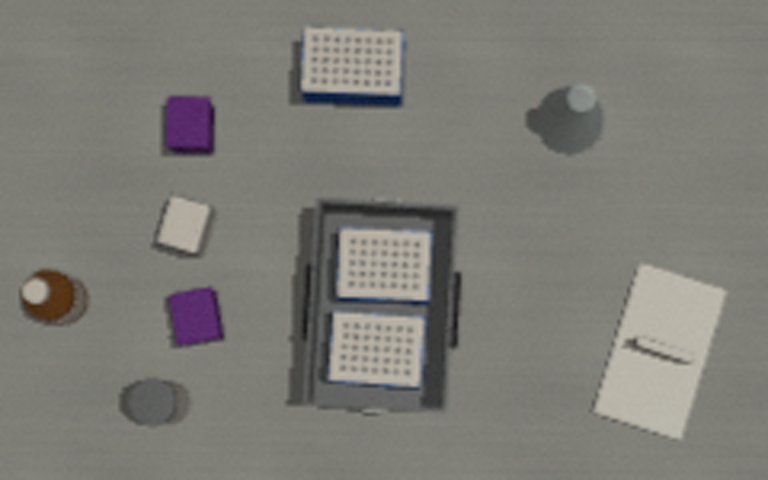

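View pics/sz.png

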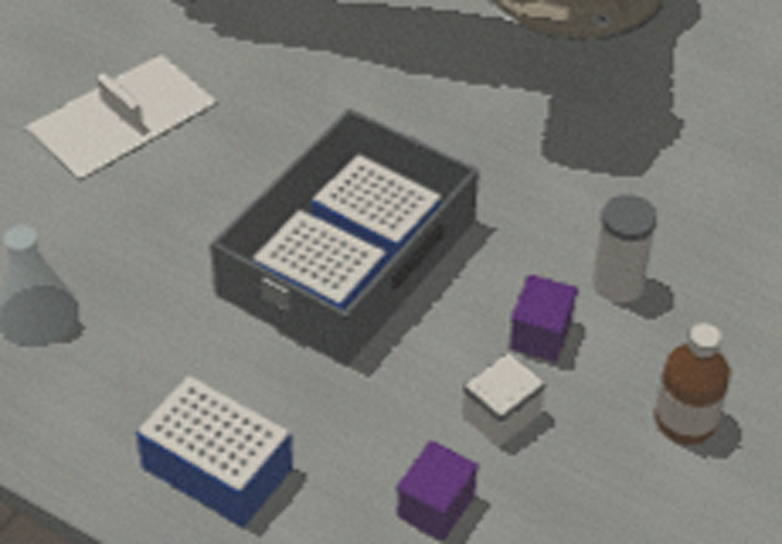

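```bash
python3 - <<'E'
from h import *
ct=env.calibration("top");cs=env.calibration("scene")
def Z(l,s,o): return [((u+.5)/s-.5+o[0],(v+.5)/s-.5+o[1]) for u,v in l]
def rep(n,cal,pts,z):
    q=np.array([ray(cal,*p,z)[:2] for p in pts]);d=np.roll(q,-1,0)-q
    print(n,q.mean(0).round(4),np.linalg.norm(d,axis=1).round(3),(np.degrees(np.arctan2(d[:,1],d[:,0]))).round(1))
S=lambda l:Z(l,3.4,(150,130));T=lambda l:Z(l,3.2,(130,90))
rep("car s",cs,S([(350,110),(478,172),(345,310),(212,245)]),.078)
rep("car t",ct,T([(318,200),(457,207),(443,411),(312,405)]),.078)
rep("tub s",cs,S([(511,353),(546,388),(508,420),(464,392)]),.052)
rep("tub t",ct,T([(174,193),(213,203),(197,256),(157,245)]),.05)
rep("div s",cs,S([(164,55),(217,102),(81,178),(25,127)]),.005)
rep("div t",ct,T([(642,263),(727,289),(682,439),(594,412)]),.005)
q=[ray(ct,*p,.041)[:2] for p in T([(634,339),(692,357)])];print("rib top t",q,np.mean(q,0))
q=[ray(cs,*p,.041)[:2] for p in S([(102,76),(139,120)])];print("rib top s",q,np.mean(q,0))
E
```

```text
car s [0.5413 0.0057] [0.162 0.23  0.157 0.238] [ 86.   -4.8 -91.  176.6]
car t [5.41e-01 4.00e-04] [0.161 0.236 0.151 0.237] [-92.8 176.2  87.6  -1.2]
tub s [0.6424 0.2431] [0.051 0.053 0.05  0.066] [ 67.2 -14.3 -98.  166.2]
tub t [0.6385 0.2345] [0.048 0.066 0.049 0.065] [-104.3  164.    74.8  -17.2]
div s [ 0.4928 -0.326 ] [0.106 0.187 0.109 0.192] [  71.   -17.9 -106.5  161.2]
div t [ 0.4935 -0.3332] [0.107 0.189 0.11  0.189] [-107.   162.8   73.1  -18.1]
rib top t [array([ 0.5051402 , -0.29481385]), array([ 0.48420133, -0.36269071])] [ 0.49467076 -0.32875228]
rib top s [array([ 0.483024  , -0.35820691]), array([ 0.51959197, -0.27853038])] [ 0.50130799 -0.31836864]
```

Call:
{"fn": "servo_tool", "kwargs": {"increments": [{"x":0.8,"y":0.6,"z":-0.2,"az":0.6,"claw":0.0},{"x":0.8,"y":0.6,"z":-0.2,"az":0.6},{"x":0.8,"y":0.6,"z":-0.2,"az":0.6},{"x":0.8,"y":0.6,"z":-0.2,"az":0.6},{"x":0.8,"y":0.6,"z":-0.2,"az":0.6}]}}

```text
schema error: expected keys claw, x, y, z, ax, ay, az
```

Call:
{"fn": "servo_tool", "kwargs": {"increments": [{"x":0.9,"y":0.7,"z":-0.2,"ax":0,"ay":0,"az":0.6,"claw":0},{"x":0.9,"y":0.7,"z":-0.2,"ax":0,"ay":0,"az":0.6,"claw":0},{"x":0.9,"y":0.7,"z":-0.2,"ax":0,"ay":0,"az":0.6,"claw":0},{"x":0.9,"y":0.7,"z":-0.2,"ax":0,"ay":0,"az":0.6,"claw":0},{"x":0.9,"y":0.7,"z":-0.2,"ax":0,"ay":0,"az":0.6,"claw":0}]}}

```text
clock: 0.6
tcp_pos: [0.3683, -0.4268, 0.2227]
orientation: [-0.0, 0.904, 0.427, -0.0]
wrist_force: [-0.2, -1.0, 0.8]
finger_gap: 0.0856
```

Call:
{"fn": "servo_tool", "kwargs": {"increments": [{"x":0.9,"y":0.7,"z":-0.7,"ax":0,"ay":0,"az":0.6,"claw":0},{"x":0.9,"y":0.7,"z":-0.7,"ax":0,"ay":0,"az":0.6,"claw":0},{"x":0.9,"y":0.7,"z":-0.7,"ax":0,"ay":0,"az":0.6,"claw":0},{"x":0.9,"y":0.7,"z":-0.7,"ax":0,"ay":0,"az":0.6,"claw":0},{"x":0.9,"y":0.7,"z":-0.7,"ax":0,"ay":0,"az":0.6,"claw":0}]}}

```text
clock: 1.1
tcp_pos: [0.4807, -0.3392, 0.1347]
orientation: [-0.0, 0.796, 0.606, -0.0]
wrist_force: [0.2, -0.3, 0.4]
finger_gap: 0.0853
```

Call:
{"fn": "servo_tool", "kwargs": {"increments": [{"x":0.5,"y":0.4,"z":-0.5,"ax":0,"ay":0,"az":0,"claw":0.5},{"x":0,"y":0,"z":0,"ax":0,"ay":0,"az":0,"claw":0.5},{"x":0,"y":0,"z":0,"ax":0,"ay":0,"az":0,"claw":0.5}]}}

```text
clock: 1.4
tcp_pos: [0.4923, -0.3303, 0.1231]
orientation: [-0.0, 0.797, 0.604, -0.0]
wrist_force: [0.3, -0.2, 1.2]
finger_gap: 0.044
```

Call:
{"fn": "servo_tool", "kwargs": {"increments": [{"x":0,"y":0,"z":-0.7,"ax":0,"ay":0,"az":-0.25,"claw":0.4},{"x":0,"y":0,"z":-0.7,"ax":0,"ay":0,"az":0,"claw":0.4},{"x":0,"y":0,"z":-0.4,"ax":0,"ay":0,"az":0,"claw":0.4}]}}

```text
clock: 1.7
tcp_pos: [0.4918, -0.3314, 0.0782]
orientation: [0.0, 0.808, 0.589, -0.0]
wrist_force: [-0.5, -0.4, -0.2]
finger_gap: 0.0512
```

```bash
python3 - <<'E'
from h import *
a=env.read_camera("scene")[:,:,::-1];b=env.read_camera("top")[:,:,::-1]
A=cv2.resize(a[90:210,110:260],None,fx=3,fy=3,interpolation=cv2.INTER_CUBIC);B=cv2.resize(b[150:270,270:380],None,fx=3,fy=3,interpolation=cv2.INTER_CUBIC)
cv2.imwrite("pics/g1.png",np.hstack([A,B]))
E
```

```text
(no output)
```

View pics/g1.png

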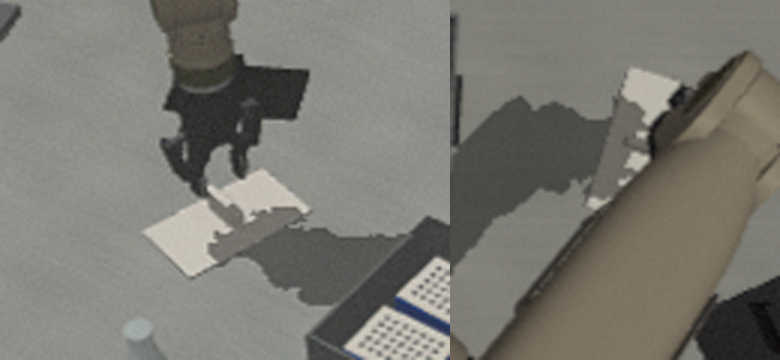

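The fingers straddle the rib, at (203,190) and (240,175) in the crop. I'll descend and close.

Call:
{"fn": "servo_tool", "kwargs": {"increments": [{"x":0.05,"y":0.1,"z":-0.7,"ax":0,"ay":0,"az":0,"claw":0.4},{"x":0,"y":0,"z":-0.7,"ax":0,"ay":0,"az":0,"claw":0.4},{"x":0,"y":0,"z":-0.5,"ax":0,"ay":0,"az":0,"claw":0.4},{"x":0,"y":0,"z":0,"ax":0,"ay":0,"az":0,"claw":0.4}]}}

```text
clock: 2.2
tcp_pos: [0.493, -0.3275, 0.0298]
orientation: [-0.001, 0.807, 0.59, -0.0]
wrist_force: [-0.4, 0.4, 0.4]
finger_gap: 0.0515
```

Call:
{"fn": "servo_tool", "kwargs": {"increments": [{"x":0,"y":0,"z":0,"ax":0,"ay":0,"az":0,"claw":0.6},{"x":0,"y":0,"z":0,"ax":0,"ay":0,"az":0,"claw":0.7},{"x":0,"y":0,"z":0,"ax":0,"ay":0,"az":0,"claw":0.8},{"x":0,"y":0,"z":0,"ax":0,"ay":0,"az":0,"claw":1},{"x":0,"y":0,"z":0,"ax":0,"ay":0,"az":0,"claw":1}], "newtons": 60}}

```text
clock: 2.7
tcp_pos: [0.4944, -0.3283, 0.0318]
orientation: [0.001, 0.807, 0.59, 0.0]
wrist_force: [-0.8, 0.3, 5.3]
finger_gap: 0.0108
```

Call:
{"fn": "servo_tool", "kwargs": {"increments": [{"x":0,"y":0,"z":0,"ax":0,"ay":0,"az":0,"claw":1},{"x":0,"y":0,"z":0,"ax":0,"ay":0,"az":0,"claw":1},{"x":0,"y":0,"z":0,"ax":0,"ay":0,"az":0,"claw":1}]}}

```text
clock: 3.0
tcp_pos: [0.4944, -0.3283, 0.0318]
orientation: [0.001, 0.807, 0.59, 0.0]
wrist_force: [-0.9, -0.4, 6.4]
finger_gap: 0.0112
```

Call:
{"fn": "servo_tool", "kwargs": {"increments": [{"x":0,"y":0,"z":0.2,"ax":0,"ay":0,"az":0,"claw":1},{"x":0,"y":0,"z":0.4,"ax":0,"ay":0,"az":0,"claw":1},{"x":0,"y":0,"z":0.5,"ax":0,"ay":0,"az":0,"claw":1},{"x":0,"y":0,"z":0.5,"ax":0,"ay":0,"az":0,"claw":1},{"x":0,"y":0,"z":0,"ax":0,"ay":0,"az":0,"claw":1}]}}

```text
clock: 3.5
tcp_pos: [0.4953, -0.329, 0.0736]
orientation: [0.002, 0.807, 0.59, 0.001]
wrist_force: [-0.4, -1.5, -1.8]
finger_gap: 0.011
```

```bash
python3 - <<'E'
from h import *
a=env.read_camera("scene")[:,:,::-1]
A=cv2.resize(a[60:210,110:300],None,fx=4,fy=4,interpolation=cv2.INTER_CUBIC)
cv2.imwrite("pics/g2.png",A);s=env.get_state();print(s["wrist_force"],s["ft_torque"],s["joint_pos"],s["tcp_pos"])
E
```

```text
[-0.22540876 -0.10210681 -2.1114245 ] [-0.00383093 -0.0505686  -0.02132984] [-7.21289638e-01  4.53774726e-01 -1.94712619e-01  9.19038263e-01
  6.10628668e-05  1.15760049e+00] [ 0.49487272 -0.32861332  0.07251213]
```

View pics/g2.png

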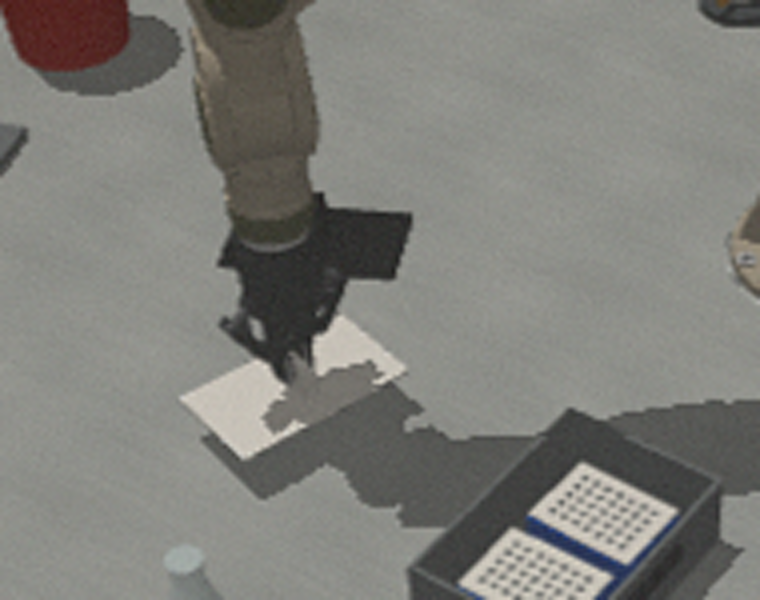

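```bash
python3 - <<'E'
from h import *
cs=env.calibration("scene")
pts=[((u+.5)/4-.5+110,(v+.5)/4-.5+60) for u,v in[(180,400),(243,460),(408,372),(343,315)]]
q=np.array([ray(cs,*p,.0457)[:2] for p in pts]);d=np.roll(q,-1,0)-q
print(q.mean(0),np.linalg.norm(d,axis=1),np.degrees(np.arctan2(d[:,1],d[:,0])))
E
```

```text
[ 0.49759199 -0.32862287] [0.1070348  0.18690993 0.1095123  0.18911271] [  72.14195199  161.17353354 -109.02388232  -18.07139777]
```

Call:
{"fn": "servo_tool", "kwargs": {"increments": [{"x":0.1,"y":0.3,"z":0.7,"ax":0,"ay":0,"az":0.1,"claw":1},{"x":0.1,"y":0.5,"z":0.7,"ax":0,"ay":0,"az":0.1,"claw":1},{"x":0.1,"y":0.6,"z":0.7,"ax":0,"ay":0,"az":0.1,"claw":1},{"x":0.1,"y":0.8,"z":0.7,"ax":0,"ay":0,"az":0.1,"claw":1},{"x":0.1,"y":0.8,"z":0.6,"ax":0,"ay":0,"az":0.1,"claw":1}]}}

```text
clock: 4.05
tcp_pos: [0.5063, -0.2522, 0.1563]
orientation: [-0.0, 0.786, 0.618, 0.0]
wrist_force: [0.4, 0.2, -1.8]
finger_gap: 0.0111
```

Call:
{"fn": "servo_tool", "kwargs": {"increments": [{"x":0.1,"y":0.8,"z":0,"ax":0,"ay":0,"az":0.1,"claw":1},{"x":0.1,"y":0.8,"z":0,"ax":0,"ay":0,"az":0.1,"claw":1},{"x":0.1,"y":0.8,"z":0,"ax":0,"ay":0,"az":0.1,"claw":1},{"x":0.1,"y":0.8,"z":0,"ax":0,"ay":0,"az":0.1,"claw":1},{"x":0.1,"y":0.8,"z":0,"ax":0,"ay":0,"az":0.1,"claw":1}]}}

```text
clock: 4.55
tcp_pos: [0.5187, -0.1519, 0.1554]
orientation: [-0.0, 0.764, 0.645, -0.0]
wrist_force: [0.6, -0.1, -2.1]
finger_gap: 0.0109
```

Call:
{"fn": "servo_tool", "kwargs": {"increments": [{"x":0.1,"y":0.8,"z":0,"ax":0,"ay":0,"az":0.1,"claw":1},{"x":0.1,"y":0.8,"z":0,"ax":0,"ay":0,"az":0.15,"claw":1},{"x":0.1,"y":0.8,"z":0,"ax":0,"ay":0,"az":0.15,"claw":1},{"x":0.1,"y":0.8,"z":0,"ax":0,"ay":0,"az":0.15,"claw":1},{"x":0.1,"y":0.8,"z":0,"ax":0,"ay":0,"az":0.15,"claw":1}]}}

```text
clock: 5.05
tcp_pos: [0.5311, -0.0519, 0.1554]
orientation: [-0.0, 0.731, 0.682, -0.0]
wrist_force: [1.0, -0.3, -2.1]
finger_gap: 0.0105
```

Call:
{"fn": "servo_tool", "kwargs": {"increments": [{"x":0.15,"y":0.8,"z":0,"ax":0,"ay":0,"az":0,"claw":1},{"x":0.15,"y":0.8,"z":0,"ax":0,"ay":0,"az":0,"claw":1},{"x":0,"y":0.4,"z":0,"ax":0,"ay":0,"az":0,"claw":1},{"x":0,"y":0,"z":0,"ax":0,"ay":0,"az":0,"claw":1},{"x":0,"y":0,"z":0,"ax":0,"ay":0,"az":0,"claw":1}]}}

```text
clock: 5.55
tcp_pos: [0.5387, -0.0031, 0.1556]
orientation: [0.0, 0.732, 0.682, -0.0]
wrist_force: [0.3, -0.5, -1.8]
finger_gap: 0.0108
```

```bash
python3 - <<'E'
from h import *
a=env.read_camera("scene")[:,:,::-1]
A=cv2.resize(a[100:250,170:350],None,fx=4,fy=4,interpolation=cv2.INTER_CUBIC)
cv2.imwrite("pics/g3.png",A)
b=env.read_camera("top")[:,:,::-1]
cv2.imwrite("pics/g3t.png",cv2.resize(b[120:250,180:340],None,fx=4,fy=4,interpolation=cv2.INTER_CUBIC));s=env.get_state();print(s["wrist_force"],s["joint_pos"],s["tcp_pos"],s["orientation"])
E
```

```text
[-0.03364386  0.60441976 -1.98777813] [-1.55518431e-01  2.89574021e-01 -2.18543980e-01  1.06268168e+00
 -3.73362149e-04  1.48697278e+00] [ 0.5388129  -0.00360724  0.15575255] [ 1.13979640e-04  7.31995029e-01  6.81309946e-01 -1.47855617e-04]
```

View pics/g3.png

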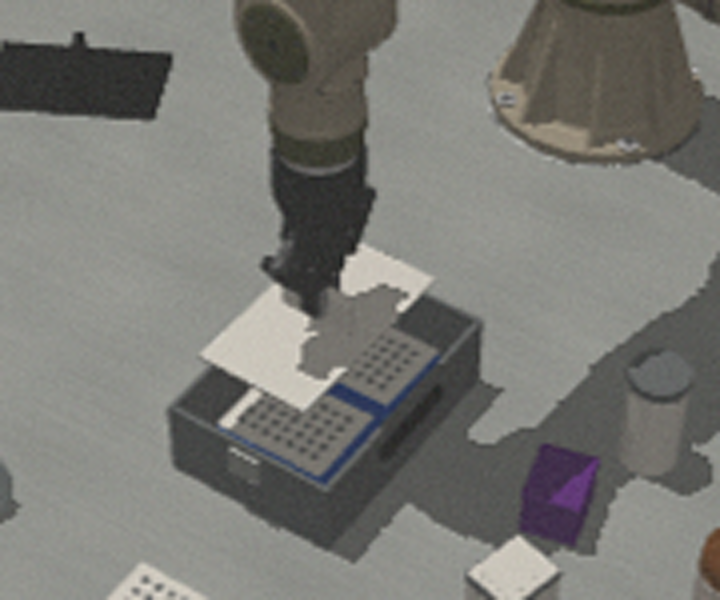

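View pics/g3t.png

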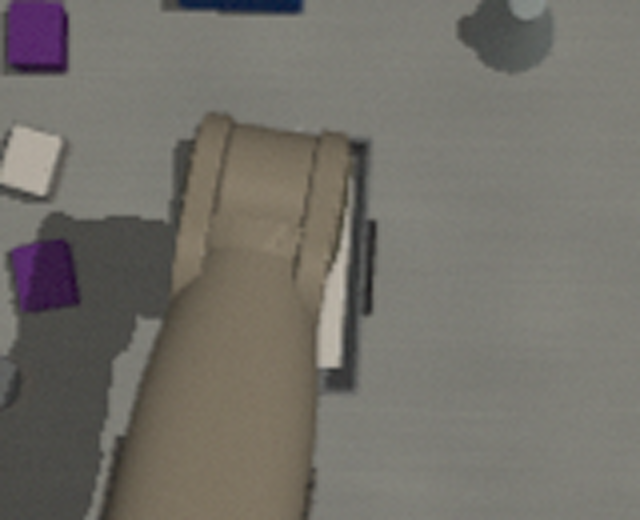

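```bash
python3 - <<'E'
from h import *
cs=env.calibration("scene")
for l,z in(([(200,357),(303,409),(434,278)],.129),([(168,411),(327,498),(482,322)],.078)):
    pts=[((u+.5)/4-.5+170,(v+.5)/4-.5+100) for u,v in l]
    q=np.array([ray(cs,*p,z)[:2] for p in pts]);d=np.diff(q,axis=0)
    print((q[0]+q[2])/2,np.linalg.norm(d,axis=1),np.degrees(np.arctan2(d[:,1],d[:,0])))
E
```

```text
[ 0.54153263 -0.00344652] [0.10398389 0.18751159] [ 87.36330128 175.42972814]
[0.54493728 0.00701258] [0.16452624 0.24063949] [ 86.23724609 177.45139822]
```

Call:
{"fn": "servo_tool", "kwargs": {"increments": [{"x":0.1,"y":0.3,"z":0,"ax":0,"ay":0,"az":0.05,"claw":1},{"x":0,"y":0,"z":-0.5,"ax":0,"ay":0,"az":0,"claw":1},{"x":0,"y":0,"z":-0.5,"ax":0,"ay":0,"az":0,"claw":1},{"x":0,"y":0,"z":-0.5,"ax":0,"ay":0,"az":0,"claw":1},{"x":0,"y":0,"z":0,"ax":0,"ay":0,"az":0,"claw":1}]}}

```text
clock: 6.15
tcp_pos: [0.5394, 0.0048, 0.1154]
orientation: [-0.002, 0.729, 0.684, -0.002]
wrist_force: [0.3, -0.0, -1.2]
finger_gap: 0.0107
```

```bash
python3 - <<'E'
from h import *
a=env.read_camera("scene")[:,:,::-1]
A=cv2.resize(a[130:250,180:320],None,fx=5,fy=5,interpolation=cv2.INTER_CUBIC)
cv2.imwrite("pics/g4.png",A)
b=env.read_camera("top")[:,:,::-1]
cv2.imwrite("pics/g4t.png",cv2.resize(b[130:240,190:310],None,fx=5,fy=5,interpolation=cv2.INTER_CUBIC))
E
```

```text
(no output)
```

View pics/g4.png

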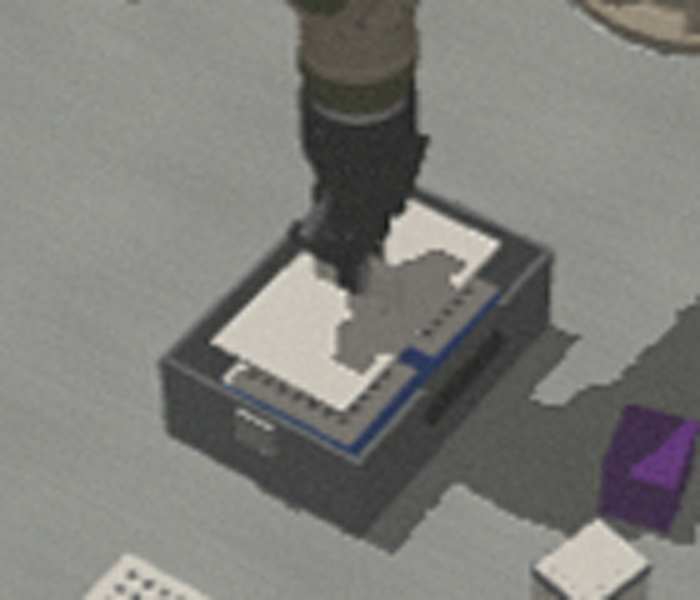

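View pics/g4t.png

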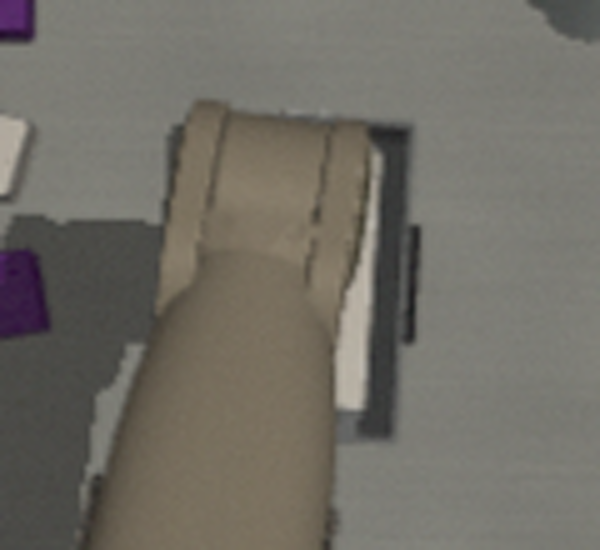

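Call:
{"fn": "servo_tool", "kwargs": {"increments": [{"x":0.05,"y":0.0,"z":-0.4,"ax":0,"ay":0,"az":0,"claw":1},{"x":0,"y":0,"z":-0.4,"ax":0,"ay":0,"az":0,"claw":1},{"x":0,"y":0,"z":-0.3,"ax":0,"ay":0,"az":0,"claw":1},{"x":0,"y":0,"z":0,"ax":0,"ay":0,"az":0,"claw":1},{"x":0,"y":0,"z":0,"ax":0,"ay":0,"az":0,"claw":1}]}}

```text
clock: 6.75
tcp_pos: [0.5424, 0.0047, 0.0905]
orientation: [-0.0, 0.729, 0.684, -0.0]
wrist_force: [-0.1, -0.2, -1.6]
finger_gap: 0.0109
```

Call:
{"fn": "servo_tool", "kwargs": {"increments": [{"x":0,"y":0,"z":-0.1,"ax":0,"ay":0,"az":0,"claw":1},{"x":0,"y":0,"z":-0.1,"ax":0,"ay":0,"az":0,"claw":1},{"x":0,"y":0,"z":0,"ax":0,"ay":0,"az":0,"claw":1}]}}

```text
clock: 7.05
tcp_pos: [0.5425, 0.0047, 0.0857]
orientation: [-0.0, 0.729, 0.684, -0.0]
wrist_force: [0.2, -0.5, -0.9]
finger_gap: 0.011
```

Call:
{"fn": "servo_tool", "kwargs": {"increments": [{"x":0,"y":0,"z":-0.1,"ax":0,"ay":0,"az":0,"claw":1},{"x":0,"y":0,"z":-0.1,"ax":0,"ay":0,"az":0,"claw":1},{"x":0,"y":0,"z":0,"ax":0,"ay":0,"az":0,"claw":1}]}}

```text
clock: 7.35
tcp_pos: [0.543, 0.0047, 0.0818]
orientation: [0.0, 0.729, 0.684, 0.0]
wrist_force: [-1.5, 0.4, 5.9]
finger_gap: 0.0113
```

Call:
{"fn": "servo_tool", "kwargs": {"increments": [{"x":0,"y":0,"z":0,"ax":0,"ay":0,"az":0,"claw":0.8},{"x":0,"y":0,"z":0,"ax":0,"ay":0,"az":0,"claw":0.6},{"x":0,"y":0,"z":0,"ax":0,"ay":0,"az":0,"claw":0.45},{"x":0,"y":0,"z":0,"ax":0,"ay":0,"az":0,"claw":0.4},{"x":0,"y":0,"z":0,"ax":0,"ay":0,"az":0,"claw":0.4}]}}

```text
clock: 7.85
tcp_pos: [0.5426, 0.0047, 0.0807]
orientation: [-0.0, 0.729, 0.684, -0.0]
wrist_force: [0.1, -0.3, -0.1]
finger_gap: 0.051
```

Call:
{"fn": "servo_tool", "kwargs": {"increments": [{"x":0,"y":0,"z":0.3,"ax":0,"ay":0,"az":0,"claw":0.4},{"x":0,"y":0,"z":0.6,"ax":0,"ay":0,"az":0,"claw":0.4},{"x":0,"y":0,"z":0.8,"ax":0,"ay":0,"az":0,"claw":0.4},{"x":0,"y":0,"z":1,"ax":0,"ay":0,"az":0,"claw":0.4},{"x":0,"y":0,"z":1,"ax":0,"ay":0,"az":0,"claw":0}]}}

```text
clock: 8.35
tcp_pos: [0.5425, 0.0047, 0.1746]
orientation: [-0.0, 0.729, 0.684, -0.0]
wrist_force: [1.2, -0.2, -0.7]
finger_gap: 0.0643
```

Call:
{"fn": "servo_tool", "kwargs": {"increments": [{"x":0.38,"y":0.9,"z":0.3,"ax":0,"ay":0,"az":1,"claw":0},{"x":0.38,"y":0.9,"z":0.3,"ax":0,"ay":0,"az":1,"claw":0},{"x":0.38,"y":0.9,"z":0,"ax":0,"ay":0,"az":1,"claw":0},{"x":0.38,"y":0.9,"z":0,"ax":0,"ay":0,"az":1,"claw":0},{"x":0.38,"y":0.9,"z":0,"ax":0,"ay":0,"az":1,"claw":0}]}}

```text
clock: 8.85
tcp_pos: [0.5906, 0.1181, 0.1891]
orientation: [0.0, 0.449, 0.894, 0.0]
wrist_force: [0.1, -0.9, 0.1]
finger_gap: 0.0854
```

Call:
{"fn": "servo_tool", "kwargs": {"increments": [{"x":0.38,"y":0.9,"z":0,"ax":0,"ay":0,"az":1,"claw":0},{"x":0.38,"y":0.9,"z":0,"ax":0,"ay":0,"az":1,"claw":0},{"x":0.38,"y":0.9,"z":0,"ax":0,"ay":0,"az":1,"claw":0},{"x":0.38,"y":0.9,"z":0,"ax":0,"ay":0,"az":1,"claw":0},{"x":0.38,"y":0.9,"z":0,"ax":0,"ay":0,"az":0.9,"claw":0}]}}

```text
clock: 9.35
tcp_pos: [0.638, 0.2306, 0.1889]
orientation: [0.0, 0.123, 0.992, 0.0]
wrist_force: [-0.1, -0.7, 1.6]
finger_gap: 0.0856
```

Call:
{"fn": "servo_tool", "kwargs": {"increments": [{"x":0,"y":0,"z":-0.4,"ax":0,"ay":0,"az":0,"claw":0},{"x":0,"y":0,"z":-1,"ax":0,"ay":0,"az":0,"claw":0},{"x":0,"y":0,"z":-0.8,"ax":0,"ay":0,"az":0,"claw":0},{"x":0,"y":0,"z":-0.4,"ax":0,"ay":0,"az":0,"claw":0},{"x":0,"y":0,"z":0,"ax":0,"ay":0,"az":0,"claw":0}]}}

```text
clock: 9.85
tcp_pos: [0.6362, 0.2288, 0.1214]
orientation: [-0.002, 0.127, 0.992, -0.001]
wrist_force: [-0.4, -0.2, -0.7]
finger_gap: 0.0856
```

```bash
python3 - <<'E'
from h import *
a=env.read_camera("scene")[:,:,::-1]
A=cv2.resize(a[140:290,200:380],None,fx=4,fy=4,interpolation=cv2.INTER_CUBIC)
cv2.imwrite("pics/g5.png",A)
b=env.read_camera("top")[:,:,::-1]
cv2.imwrite("pics/g5t.png",cv2.resize(b[120:240,130:290],None,fx=4,fy=4,interpolation=cv2.INTER_CUBIC))
s=env.get_state();print(s["joint_pos"],s["tcp_pos"],s["orientation"])
E
```

```text
[2.26800396e-01 5.66645906e-01 1.29543122e-01 1.13320819e+00
 2.45206208e-05 4.80042601e-01] [0.63784775 0.22930638 0.12398624] [2.23434655e-04 1.26283016e-01 9.91994224e-01 9.54954382e-05]
```

View pics/g5.png

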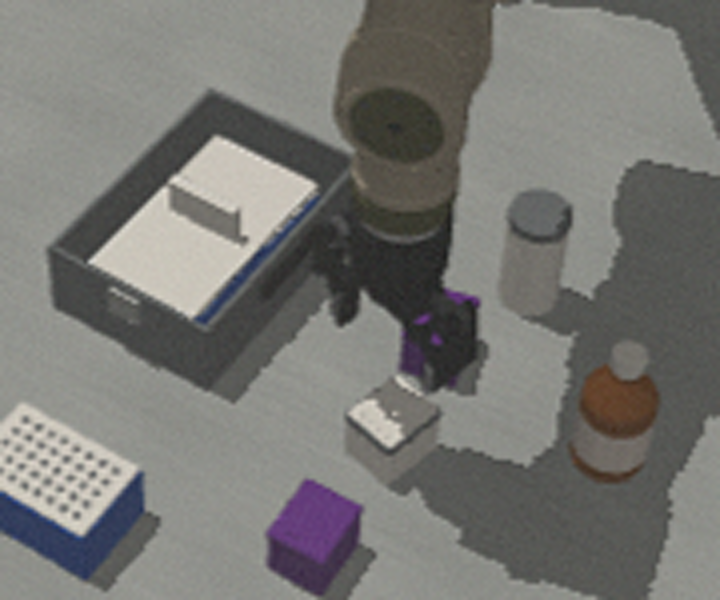

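View pics/g5t.png

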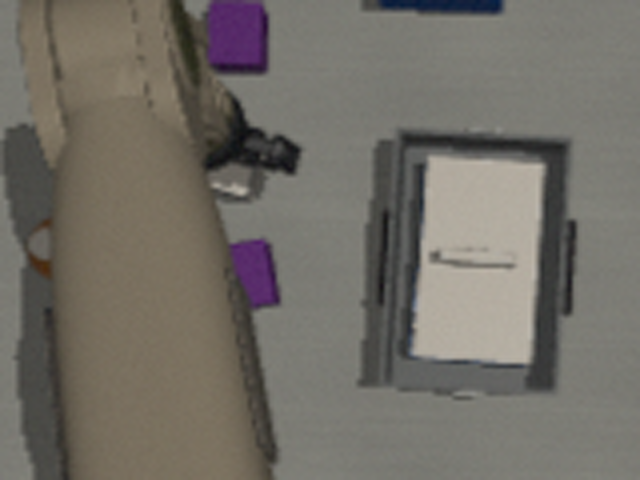

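Call:
{"fn": "servo_tool", "kwargs": {"increments": [{"x":0.05,"y":0.3,"z":0,"ax":0,"ay":0,"az":0,"claw":0},{"x":0,"y":0,"z":-0.9,"ax":0,"ay":0,"az":0,"claw":0},{"x":0,"y":0,"z":0,"ax":0,"ay":0,"az":0,"claw":0}]}}

```text
clock: 10.25
tcp_pos: [0.638, 0.2375, 0.0995]
orientation: [-0.001, 0.126, 0.992, -0.0]
wrist_force: [-1.4, 0.3, -0.4]
finger_gap: 0.0853
```

```bash
python3 - <<'E'
from h import *
a=env.read_camera("scene")[:,:,::-1]
A=cv2.resize(a[200:280,250:350],None,fx=6,fy=6,interpolation=cv2.INTER_CUBIC)
cv2.imwrite("pics/g6.png",A)
s=env.get_state();print(s["tcp_pos"])
E
```

```text
[0.63823317 0.23740588 0.10046328]
```

View pics/g6.png

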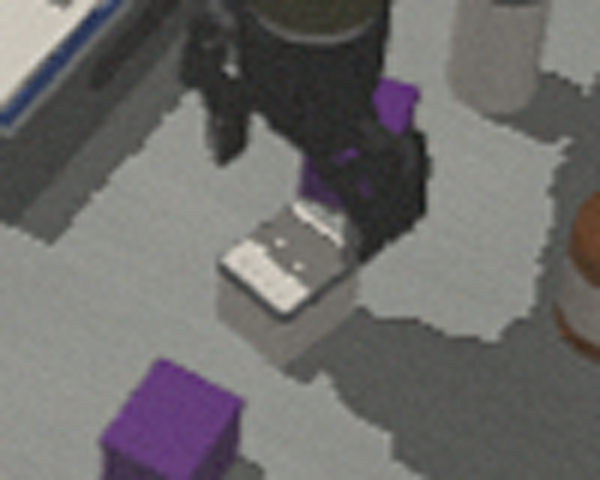

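Call:
{"fn": "servo_tool", "kwargs": {"increments": [{"x":0.05,"y":-0.1,"z":-0.6,"ax":0,"ay":0,"az":0,"claw":0},{"x":0,"y":0,"z":-0.7,"ax":0,"ay":0,"az":0,"claw":0},{"x":0,"y":0,"z":-0.7,"ax":0,"ay":0,"az":0,"claw":0},{"x":0,"y":0,"z":-0.6,"ax":0,"ay":0,"az":0,"claw":0},{"x":0,"y":0,"z":0,"ax":0,"ay":0,"az":0,"claw":0}]}}

```text
clock: 10.8
tcp_pos: [0.639, 0.2344, 0.0342]
orientation: [-0.002, 0.126, 0.992, -0.001]
wrist_force: [0.3, 1.2, 0.4]
finger_gap: 0.0854
```

Call:
{"fn": "servo_tool", "kwargs": {"increments": [{"x":0,"y":0,"z":0,"ax":0,"ay":0,"az":0,"claw":0.2},{"x":0,"y":0,"z":0,"ax":0,"ay":0,"az":0,"claw":0.3},{"x":0,"y":0,"z":0,"ax":0,"ay":0,"az":0,"claw":0.4},{"x":0,"y":0,"z":0,"ax":0,"ay":0,"az":0,"claw":0.6},{"x":0,"y":0,"z":0,"ax":0,"ay":0,"az":0,"claw":1}], "newtons": 40}}

```text
clock: 11.3
tcp_pos: [0.6413, 0.235, 0.0374]
orientation: [0.001, 0.126, 0.992, 0.001]
wrist_force: [-1.1, 1.5, 5.3]
finger_gap: 0.0494
```

Call:
{"fn": "servo_tool", "kwargs": {"increments": [{"x":0,"y":0,"z":0,"ax":0,"ay":0,"az":0,"claw":1},{"x":0,"y":0,"z":0,"ax":0,"ay":0,"az":0,"claw":1},{"x":0,"y":0,"z":0,"ax":0,"ay":0,"az":0,"claw":1}]}}

```text
clock: 11.6
tcp_pos: [0.6413, 0.235, 0.0374]
orientation: [0.001, 0.126, 0.992, 0.001]
wrist_force: [-0.6, -0.3, 5.9]
finger_gap: 0.0496
```

Call:
{"fn": "servo_tool", "kwargs": {"increments": [{"x":0,"y":0,"z":0.2,"ax":0,"ay":0,"az":0,"claw":1},{"x":0,"y":0,"z":0.5,"ax":0,"ay":0,"az":0,"claw":1},{"x":0,"y":0,"z":0.7,"ax":0,"ay":0,"az":0,"claw":1},{"x":0,"y":0,"z":0.7,"ax":0,"ay":0,"az":0,"claw":1},{"x":0,"y":0,"z":0,"ax":0,"ay":0,"az":0,"claw":1}]}}

```text
clock: 12.1
tcp_pos: [0.6419, 0.2351, 0.0917]
orientation: [0.002, 0.126, 0.992, 0.001]
wrist_force: [1.0, 0.6, -2.0]
finger_gap: 0.0495
```

```bash
python3 - <<'E'
from h import *
a=env.read_camera("scene")[:,:,::-1]
A=cv2.resize(a[140:290,200:380],None,fx=4,fy=4,interpolation=cv2.INTER_CUBIC)
cv2.imwrite("pics/g7.png",A)
s=env.get_state();print(s["tcp_pos"],s["wrist_force"],s["joint_pos"])
ct=env.calibration("top")
P=lambda l:[((u+.5)/4-.5+130,(v+.5)/4-.5+120) for u,v in l]
for n,l,z in(("box",[(398,131),(572,140),(555,392),(385,388)],.078),("plate",[(427,155),(545,163),(531,364),(411,359)],.055)):
    q=np.array([ray(ct,*p,z)[:2] for p in P(l)]);d=np.roll(q,-1,0)-q
    print(n,q.mean(0).round(4),np.linalg.norm(d,axis=1).round(3),np.degrees(np.arctan2(d[:,1],d[:,0])).round(1))
E
```

```text
[0.64121521 0.23491248 0.09002425] [ 0.0515313  -0.56292871 -1.28669197] [2.33714628e-01 5.96392561e-01 9.39655851e-02 1.06530509e+00
 8.85574927e-05 4.86034944e-01]
box [0.5406 0.0011] [0.162 0.234 0.156 0.238] [-92.8 176.3  88.9  -2.4]
plate [0.5446 0.0008] [0.111 0.189 0.112 0.192] [-93.8 176.2  87.8  -4. ]
```

View pics/g7.png

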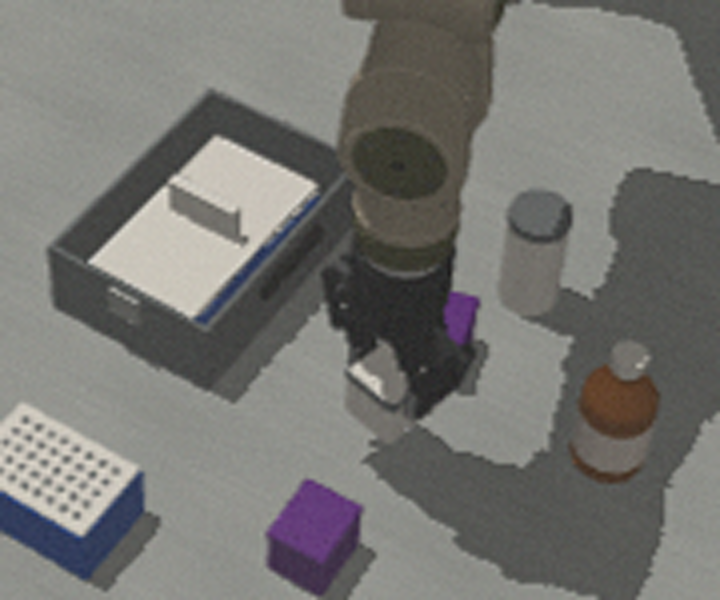

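Call:
{"fn": "servo_tool", "kwargs": {"increments": [{"x":0,"y":0,"z":0.6,"ax":0,"ay":0,"az":0,"claw":1},{"x":0,"y":0,"z":0.8,"ax":0,"ay":0,"az":0,"claw":1},{"x":0,"y":-0.2,"z":0.8,"ax":0,"ay":0,"az":0.1,"claw":1},{"x":-0.1,"y":-0.5,"z":0.6,"ax":0,"ay":0,"az":0.15,"claw":1},{"x":-0.2,"y":-0.7,"z":0.3,"ax":0,"ay":0,"az":0.15,"claw":1}]}}

```text
clock: 12.65
tcp_pos: [0.6329, 0.2, 0.1662]
orientation: [0.0, 0.097, 0.995, 0.0]
wrist_force: [0.5, 0.5, -1.8]
finger_gap: 0.0497
```

Call:
{"fn": "servo_tool", "kwargs": {"increments": [{"x":-0.2,"y":-0.8,"z":0,"ax":0,"ay":0,"az":0.15,"claw":1},{"x":-0.2,"y":-0.8,"z":0,"ax":0,"ay":0,"az":0.15,"claw":1},{"x":-0.2,"y":-0.8,"z":0,"ax":0,"ay":0,"az":0.15,"claw":1},{"x":-0.2,"y":-0.8,"z":0,"ax":0,"ay":0,"az":0.15,"claw":1},{"x":-0.2,"y":-0.8,"z":0,"ax":0,"ay":0,"az":0.15,"claw":1}]}}

```text
clock: 13.15
tcp_pos: [0.6066, 0.0989, 0.1645]
orientation: [-0.001, 0.045, 0.999, -0.0]
wrist_force: [-0.5, -0.1, -1.1]
finger_gap: 0.0496
```

Call:
{"fn": "servo_tool", "kwargs": {"increments": [{"x":-0.2,"y":-0.8,"z":0,"ax":0,"ay":0,"az":0.1,"claw":1},{"x":-0.2,"y":-0.8,"z":0,"ax":0,"ay":0,"az":0.1,"claw":1},{"x":-0.1,"y":-0.8,"z":0,"ax":0,"ay":0,"az":0,"claw":1},{"x":0,"y":-0.5,"z":0,"ax":0,"ay":0,"az":0,"claw":1},{"x":0,"y":0,"z":0,"ax":0,"ay":0,"az":0,"claw":1}]}}

```text
clock: 13.65
tcp_pos: [0.5949, 0.0258, 0.1651]
orientation: [-0.001, 0.033, 0.999, 0.0]
wrist_force: [1.0, -0.0, -1.6]
finger_gap: 0.0496
```

Tool yaw is 86.2°, as planned. About 26 mm of y travel remains.

Call:
{"fn": "servo_tool", "kwargs": {"increments": [{"x":0,"y":-0.5,"z":0,"ax":0,"ay":0,"az":0,"claw":1},{"x":0,"y":-0.5,"z":0,"ax":0,"ay":0,"az":0,"claw":1},{"x":0,"y":0,"z":-0.5,"ax":0,"ay":0,"az":0,"claw":1},{"x":0,"y":0,"z":-0.3,"ax":0,"ay":0,"az":0,"claw":1},{"x":0,"y":0,"z":0,"ax":0,"ay":0,"az":0,"claw":1}]}}

```text
clock: 14.15
tcp_pos: [0.5938, 0.0027, 0.1436]
orientation: [-0.002, 0.032, 0.999, 0.0]
wrist_force: [0.8, 0.3, -1.7]
finger_gap: 0.0495
```

```bash
python3 - <<'E'
from h import *
a=env.read_camera("scene")[:,:,::-1]
A=cv2.resize(a[120:250,180:320],None,fx=5,fy=4.6,interpolation=cv2.INTER_CUBIC)
cv2.imwrite("pics/g8.png",A)
s=env.get_state();print(s["tcp_pos"],s["wrist_force"])
E
```

```text
[0.59419994 0.0027233  0.14443172] [ 0.73656977 -0.84900342 -1.10941163]
```

View pics/g8.png

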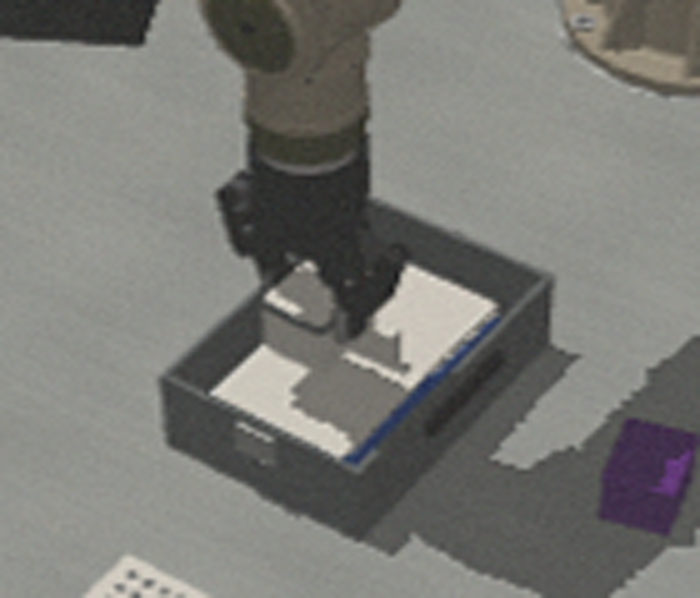

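Call:
{"fn": "servo_tool", "kwargs": {"increments": [{"x":0,"y":0,"z":-0.5,"ax":0,"ay":0,"az":0,"claw":1},{"x":0,"y":0,"z":-0.5,"ax":0,"ay":0,"az":0,"claw":1},{"x":0,"y":0,"z":-0.4,"ax":0,"ay":0,"az":0,"claw":1},{"x":0,"y":0,"z":-0.3,"ax":0,"ay":0,"az":0,"claw":1},{"x":0,"y":0,"z":0,"ax":0,"ay":0,"az":0,"claw":1}]}}

```text
clock: 14.7
tcp_pos: [0.5941, 0.0024, 0.1016]
orientation: [-0.001, 0.032, 0.999, 0.0]
wrist_force: [0.1, -0.8, -1.7]
finger_gap: 0.0496
```

Call:
{"fn": "servo_tool", "kwargs": {"increments": [{"x":0,"y":0,"z":-0.1,"ax":0,"ay":0,"az":0,"claw":1},{"x":0,"y":0,"z":-0.1,"ax":0,"ay":0,"az":0,"claw":1},{"x":0,"y":0,"z":0,"ax":0,"ay":0,"az":0,"claw":1}]}}

```text
clock: 15.0
tcp_pos: [0.5953, 0.0021, 0.0984]
orientation: [0.0, 0.032, 0.999, 0.0]
wrist_force: [-0.5, -0.6, -1.7]
finger_gap: 0.0495
```

Call:
{"fn": "servo_tool", "kwargs": {"increments": [{"x":0,"y":0,"z":-0.1,"ax":0,"ay":0,"az":0,"claw":1},{"x":0,"y":0,"z":-0.1,"ax":0,"ay":0,"az":0,"claw":1},{"x":0,"y":0,"z":0,"ax":0,"ay":0,"az":0,"claw":1}]}}

```text
clock: 15.3
tcp_pos: [0.5949, 0.0022, 0.093]
orientation: [-0.0, 0.032, 0.999, 0.0]
wrist_force: [-0.5, 0.1, -0.2]
finger_gap: 0.0499
```

Call:
{"fn": "servo_tool", "kwargs": {"increments": [{"x":0,"y":0,"z":-0.1,"ax":0,"ay":0,"az":0,"claw":1},{"x":0,"y":0,"z":0,"ax":0,"ay":0,"az":0,"claw":1},{"x":0,"y":0,"z":0,"ax":0,"ay":0,"az":0,"claw":1}]}}

```text
clock: 15.6
tcp_pos: [0.5952, 0.0022, 0.0924]
orientation: [0.001, 0.032, 0.999, -0.0]
wrist_force: [-3.9, -0.4, 7.7]
finger_gap: 0.0498
```

Contact. I'll release and rise.

Call:
{"fn": "servo_tool", "kwargs": {"increments": [{"x":0,"y":0,"z":0,"ax":0,"ay":0,"az":0,"claw":0.35},{"x":0,"y":0,"z":0,"ax":0,"ay":0,"az":0,"claw":0.25},{"x":0,"y":0,"z":0,"ax":0,"ay":0,"az":0,"claw":0.15},{"x":0,"y":0,"z":0,"ax":0,"ay":0,"az":0,"claw":0.1},{"x":0,"y":0,"z":0,"ax":0,"ay":0,"az":0,"claw":0.1}]}}

```text
clock: 16.1
tcp_pos: [0.5951, 0.0022, 0.0906]
orientation: [-0.0, 0.032, 0.999, 0.0]
wrist_force: [0.5, -0.3, 0.0]
finger_gap: 0.0766
```

Call:
{"fn": "servo_tool", "kwargs": {"increments": [{"x":0,"y":0,"z":0.3,"ax":0,"ay":0,"az":0,"claw":0.1},{"x":0,"y":0,"z":0.6,"ax":0,"ay":0,"az":0,"claw":0.1},{"x":0,"y":0,"z":0.9,"ax":0,"ay":0,"az":0,"claw":0.1},{"x":0,"y":0,"z":1,"ax":0,"ay":0,"az":0,"claw":0.1},{"x":0,"y":0,"z":1,"ax":0,"ay":0,"az":0,"claw":0.1}]}}

```text
clock: 16.6
tcp_pos: [0.5951, 0.0022, 0.1872]
orientation: [0.0, 0.032, 0.999, 0.0]
wrist_force: [1.0, -0.5, 0.1]
finger_gap: 0.0767
```

Call:
{"fn": "servo_tool", "kwargs": {"increments": [{"x":0,"y":-1,"z":0.5,"ax":0,"ay":0,"az":0,"claw":0.1},{"x":0,"y":-1,"z":0.5,"ax":0,"ay":0,"az":0,"claw":0.1},{"x":0,"y":-1,"z":0,"ax":0,"ay":0,"az":0,"claw":0.1},{"x":0,"y":-1,"z":0,"ax":0,"ay":0,"az":0,"claw":0.1},{"x":0,"y":-1,"z":0,"ax":0,"ay":0,"az":0,"claw":0.1}]}}

```text
clock: 17.1
tcp_pos: [0.5952, -0.1238, 0.2117]
orientation: [0.0, 0.032, 0.999, -0.0]
wrist_force: [-0.2, 0.6, 0.1]
finger_gap: 0.0769
```

Call:
{"fn": "servo_tool", "kwargs": {"increments": [{"x":0,"y":-1,"z":0,"ax":0,"ay":0,"az":0,"claw":0.1},{"x":0,"y":-1,"z":0,"ax":0,"ay":0,"az":0,"claw":0.1},{"x":0,"y":-1,"z":0,"ax":0,"ay":0,"az":0,"claw":0.1},{"x":0,"y":-0.5,"z":0,"ax":0,"ay":0,"az":0,"claw":0.1},{"x":0,"y":0,"z":0,"ax":0,"ay":0,"az":0,"claw":0.1}]}}

```text
clock: 17.6
tcp_pos: [0.5951, -0.2118, 0.2109]
orientation: [0.0, 0.033, 0.999, -0.0]
wrist_force: [-1.1, 0.3, -0.2]
finger_gap: 0.077
```

```bash
python3 - <<'E'
from h import *
a=env.read_camera("scene")[:,:,::-1];b=env.read_camera("top")[:,:,::-1]
A=cv2.resize(a[130:250,190:310],None,fx=3.2,fy=3.2,interpolation=cv2.INTER_CUBIC)
B=cv2.resize(b[130:250,190:310],None,fx=3.2,fy=3.2,interpolation=cv2.INTER_CUBIC)
cv2.imwrite("pics/g9.png",np.hstack([A,B]))
s=env.get_state();print(s["tcp_pos"],s["wrist_force"],np.abs(s["qvel"]).max())
E
```

```text
[ 0.5950557  -0.20976457  0.21089411] [ 0.47414974  0.43523644 -0.42410813] 0.016943325355587097
```

View pics/g9.png

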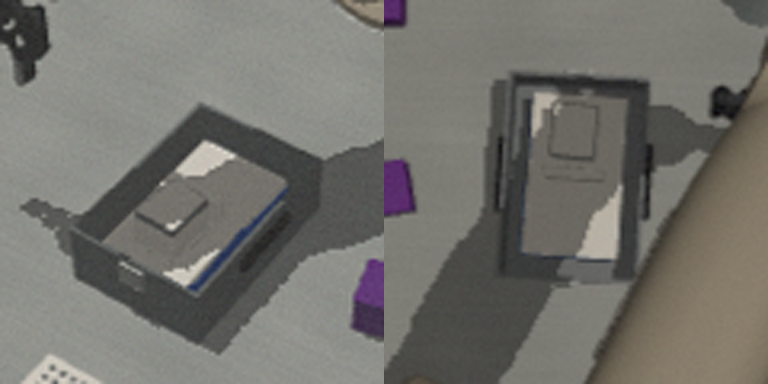

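Both pieces look seated and flat, although the arm's shadow covers them. I'll work out the numbers, then hand in.

```bash
python3 - <<'E'
from h import *
ct=env.calibration("top")
P=lambda l:[((u-384+.5)/3.2-.5+190,(v+.5)/3.2-.5+130) for u,v in l]
for n,l,z in(("box",[(513,74),(648,82),(632,284),(498,276)],.078),("plate",[(533,91),(630,97),(617,261),(521,254)],.055),("tub",[(556,102),(600,104),(593,160),(550,157)],.107)):
    q=np.array([ray(ct,*p,z)[:2] for p in P(l)]);d=np.roll(q,-1,0)-q
    print(n,q.mean(0).round(4),np.linalg.norm(d,axis=1).round(3))
print(env.hand_in())
E
```

```text
box [0.5396 0.0024] [0.157 0.234 0.154 0.234]
plate [5.45e-01 1.00e-04] [0.114 0.193 0.112 0.192]
tub [ 5.916e-01 -4.000e-04] [0.05  0.064 0.049 0.063]
the job is handed in; nothing more can be done
None
```

I laid the divider on the tip boxes with its rib up, then set the low white tub on it, on the far (+x) side of the rib. I handed the job in at about 17.7 s of the 58 s allowed; it gives no verdict. Both were lowered until the wrist force showed contact (about 6 N for the divider, 8 N for the tub) before the fingers opened.

My last checks, measured from the final top picture:
- **Divider:** its centre is about 6 mm from the box centre in plan, against the 32 mm allowed. It looks flat in both views.
- **Tub:** its centre is about 52 mm along x and near 0 in y from the box centre. It looks upright, with an outline of about 64 x 50 mm at the expected height.
- **Arm:** it is clear of everything, about 0.2 m off to the side, with wrist force near zero.

**Limits:** positions are good to a few millimetres. My hand-picked corners in the two cameras disagreed by up to about 9 mm before the moves. In the final pictures the arm's shadow covers both pieces. Heights came only from the contact points (tool 82 mm up for the divider, 92 mm for the tub), which fit the pieces being in place; I did not measure tilt. No check failed.

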